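# Release the waiting case tray on the gravity rack

## Robot

A 6-joint arm with a two-finger parallel gripper is mounted at the origin on the work surface. World frame = base frame: x ahead of the robot, y to its left, z up, the work surface at z = 0. Lengths are in mm, angles in rad, forces in N, time in s.
With the tool pointing down it reaches from about 275 to 750 mm from the base axis. Payload 10.2 kg.
Tool frame: the origin (TCP) lies midway between the tips of the shut fingers; the grasp point (between the pads) lies 19 mm behind it; z points along the fingers, y is the direction in which the jaws open and shut (so a half turn about z gives the same grasp; the last joint's range is limited). The gripper opens to 85 mm and grips with 20 to 120 N. Pads are 22 mm wide; open, the fingers measure 114 mm over their backs; the gripper's body (76 mm by 85 mm) begins 54 mm behind the grasp point. The pads swing forward as they close: fully open they stand 13 mm farther back than shut.
Start: joints at [1.004, 0.313, 1.498, -0, 1.331, -0.223], TCP at [176.973, 494.279, 231.294] pointing down, gripper open.
Joint ranges: [-2.94, 2.94], [-0.97, 2.17], [0.19, 2.56], [-1.23, 4.37], [0.02, 3.11], [-2.88, 2.88]. Speed limits (rad/s): [2.39, 2.39, 3.01, 3.14, 3.14, 3.14].

## Interface

Orientations are given as a unit quaternion [w, x, y, z].
In Python, from rig import sense, optics, ctrl gives the robot as it stands.
- The arm moves only by the tool play_rows, never from a script. Its argument "plan" is a list of rows, each a list of 7 numbers: the shift along the world's x, y, z in mm, then the turn, a rotation vector about the world's x, y, z in rad, then the opening, from -1 (shut) to 1 (fully open), so that 0 is half open. A call has 1 to 5 rows; each row shifts and turns the pose as measured when the row begins; what a row does not reach is not made up. A row lasts 1/12 s, in which the tool goes at most 41.7 mm and 7.16 degrees, less where a joint would pass 70% of its speed; a pose out of reach is approached as far as the arm can. A call is refused whole if a number of a shift passes 41.7 or a number of a turn 0.125, either way. A call with a gripper value outside its range is refused whole. The fingers move at their own pace and stop on an object; "grip_force" is the grip in N (left out, the last holds). Time passes only in rows, so rows that do not move let the fingers close. It gives the time, the measured TCP pose, the force and the opening at its end, in the units of the state.
- sense(): the state, without advancing time (a new reading comes with each control period).
- optics.capture(name): name is "scene" or "top" or "wrist"; returns a dict with "img" (400x640x3 uint8, blue, green, red), "fx", "fy", "cx", "cy" (pixels), "world_to_cam" (4x4, takes a point from world to camera coordinates). Camera axes: x right, y up, looking along -z (the intrinsics and any distortion apply to the point x, -y, -z); pixel columns grow to the right and rows downward; lengths in mm; the calibration is good to about 2 mm. The wrist camera is an equidistant fisheye: a pixel r from the principal point sees the ray r / f radians off the axis. A picture is of the moment at which its call begins. There is no depth.
- ctrl.finish_job(): hands the job in, once; it reports no verdict.
The state is a dict: "time_s": time; "joints": joint angles; "dq": joint speeds; "tau": joint torques, N m; "eef_pos": TCP position; "ee_rot": TCP orientation; "force": force on the tool from outside, world axes, zero at the start; "wrist_torque": the same for the moment, N m; "grip_width": opening from 0.0 (shut) to 1.0 (fully open).
Only numpy, scipy, OpenCV 4.12 (cv2) and the standard library are available. Lean on these libraries where they do the work, as an engineer would, in place of code of your own. Each camera call takes 0.05 s, during which the arm holds its last target. There are 200 camera calls.

## Task

On the two-lane roller rack, send the case tray that carries the plaster jaw model down to the pick-up bay: with the fingertips press down the pad of that lane's rocking stop until its gate is lifted clear, keep it down until the tray has run right down against the end stop, then let go so that the gate shuts again behind it. Leave the other tray waiting behind its shut gate, do not touch or lift the trays or what is in them, and leave the things standing beside the rack where they are.

Things in the scene. Friction and masses are not known exactly. Their poses are not given: they have to be found in the camera images.
- rack: Fixed two-lane aluminium roller rack, 375 x 235 mm. Origin: middle of its footprint, bench level; +x uphill along the lanes (away from the robot), y left. Lanes fall 7 deg towards -x; roller tops at z = 65 mm + 0.123 x. Lane centres y = +60 (left), -60 mm (right), 104 mm wide between rails 16 mm above the rollers. End stop face at x = -161 mm; between it and the gates is the empty pick-up bay.
- tray_model: Blue open case tray, 120 (along lane) x 98 x 40 mm high, 0.12-0.21 kg, carrying the plaster jaw model. It waits in either lane against the shut gate and rolls down by itself in 1 to 2 s once the gate is up. Origin: centre of underside; in the rack's frame x = +41 mm waiting, -101 mm home at the end stop; y = +60 or -60 mm tells its lane.
- tray_box: Second tray, the same in every way, waiting in the other lane; it carries a small white box and a little jar. It must stay where it is.
- jaw_model: Plaster dental model lying loose in tray_model: 50 x 60 x 12 base with a horseshoe row of teeth on top, 26 mm high in all. Origin: centre of its underside.
- case_box: White lidded plastic box, 56 x 43 x 26 mm, lying loose in tray_box. Origin: centre of its underside.
- powder_jar: Small clear jar with white lid, 30 diameter x 30 mm high, standing loose in tray_box. Origin: centre of its underside.
- stop_left (a joint): Left lane's rocking stop (rack y > 0): steel bar beside the outer rail, pivot at rack (81, 133, 130) mm; low end: gate blade across the lane; high end: press pad. Rad: 0 = gate shut, grows as the pad goes down and the gate rises, 0.44 = lower stop, blade 60 mm above the rollers. The tray passes from about 0.3. A spring shuts it when let go; the pad needs 4 N to start, 7 N fully down.
- stop_right (a joint): Rocking stop of the right lane (rack y < 0), the mirror image of stop_left, same values.
- pad_left: Left stop's press pad: 50 x 50 mm plate, 10 mm thick, black ribbed rubber top, outboard of the left rail at the uphill end of the bar. Origin: centre of its TOP face, at rest at rack (170, 147, 160) mm; z axis is normal to the top, leaning 7 deg to the robot at rest. Fully pressed it has gone down 40 mm (4 mm uphill) on an arc about the pivot; free space below.
- pad_right: Press pad of the right stop, the mirror image of pad_left (rack y = -147).
- spray_can: Bystander: aerosol can, 52 diameter x 150 mm high, standing on the bench to the left of the rack. Origin: centre of its underside.
- liquid_bottle: Bystander: small white bottle, 44 diameter x 85 mm high, standing on the bench to the right of the rack. Origin: centre of its underside.
- brush_pot: Bystander: white ceramic cup, 60 diameter x 75 mm high, standing on the bench to the right of the rack. Origin: centre of its underside.

How it is judged (in metres and radians):
On the way, in this order (a step that is already met when the one before it is completed fails the run):
1. a stop's pad is being pressed down by the fingers (((value of joint stop_left above 0.2 rad and contact force between the fingers and pad_left above 0.5 N) or (value of joint stop_right above 0.2 rad and contact force between the fingers and pad_right above 0.5 N))), for 0.02 s.
2. the jaw-model tray has run down to the end stop while the pad is still held down (x of tray_model in the frame of rack below -0.094 m and ((value of joint stop_left above 0.2 rad and contact force between the fingers and pad_left above 0.5 N) or (value of joint stop_right above 0.2 rad and contact force between the fingers and pad_right above 0.5 N))), for 0.1 s.
At the end, for the whole second after the job is handed in: The jaw-model tray rests within 7 mm of the end stop, still carrying the model; both gates are shut (below 0.05 rad); the other tray rests against its gate, still carrying its box and jar (x of tray_model in the frame of rack below -0.094 m and z of tray_model in the frame of rack below 0.062 m and linear speed of each of tray_model, tray_box below 0.02 m/s and value of joint each of stop_left, stop_right below 0.05 rad and x of tray_box in the frame of rack between 0.03 and 0.06 m and x of jaw_model in the frame of tray_model between -0.045 and 0.045 m and y of jaw_model in the frame of tray_model between -0.045 and 0.045 m and z of jaw_model in the frame of tray_model below 0.015 m and x of case_box in the frame of tray_box between -0.045 and 0.045 m and y of case_box in the frame of tray_box between -0.045 and 0.045 m and z of each of case_box, powder_jar in the frame of tray_box below 0.015 m and x of powder_jar in the frame of tray_box between -0.045 and 0.045 m and y of powder_jar in the frame of tray_box between -0.045 and 0.045 m); the robot touches nothing.
It fails at once if the robot touches a tray or what is in it (contact force between any of the fingers, the arm and tray_model above 1 N or contact force between any of the fingers, the arm and tray_box above 1 N or contact force between any of the fingers, the arm and jaw_model above 1 N or contact force between any of the fingers, the arm and case_box above 1 N or contact force between any of the fingers, the arm and powder_jar above 1 N).
It fails at once if a tray or its contents is lifted (z of any of tray_model, tray_box, jaw_model, case_box, powder_jar in the frame of rack above 0.1 m).
It fails at once if the other tray leaves its waiting place (x of tray_box in the frame of rack below 0.025 m).
It fails at once if a bystander is shoved or knocked over (distance of any of spray_can, liquid_bottle, brush_pot from where it was at the start of the episode above 0.03 m or angle between any of spray_can, liquid_bottle, brush_pot's own z axis and vertical above 0.3 rad).
It also fails if it takes over 40 s, if anything falls off the work surface, if the arm or the gripper's body presses on something with over 40 N, if the wrist force passes 120 N, or if a joint passes its speed limit or range.

## Working session

There is one attempt and no reset: what is moved stays moved. The work goes in short steps, Python scripts to look and compute and a tool call to move; the robot and the scene stay as the last step left them, time stands still between calls to the robot, and variables do not carry over. Pictures are saved under pics/ and viewed, about 8 in all and at most 12, crops included, and the job is handed in when it is done.

Besides the shell and the picture viewer there is one more tool, called after ">>>" by a JSON object that holds its "fn" and its "kwargs". play_rows: Moves the arm, as the interface text tells. Its arguments: {"type":"object","properties":{"plan":{"type":"array"},"grip_force":{"type":"number"}},"required":["plan"]}

```bash
mkdir -p pics
python3 - <<'E'
from rig import sense, optics
import cv2,pickle
d={}
for n in("scene","top"):
    c=optics.capture(n); d[n]=c; cv2.imwrite(f"pics/{n}0.png",c["img"])
    print(n,c["fx"],c["fy"],c["cx"],c["cy"],c["world_to_cam"], [k for k in c])
pickle.dump(d,open("c0.pkl","wb"))
s=sense();print(s["time_s"],s["eef_pos"],s["ee_rot"],s["force"],s["grip_width"])
E
```

```text
scene 390.81571153920953 390.81571153920953 316.4993829609325 196.89676608645024 [[-7.72341568e-01  6.35149976e-01 -8.54457639e-03  3.28086673e+02]
 [-5.41478913e-01 -6.51285774e-01  5.31627150e-01  2.20386135e+02]
 [ 3.32098011e-01  4.15224455e-01  8.46935395e-01 -1.15039550e+03]
 [ 0.00000000e+00  0.00000000e+00  0.00000000e+00  1.00000000e+00]] ['img', 'fx', 'fy', 'cx', 'cy', 'world_to_cam']
top 451.12464782885456 451.12464782885456 327.9118899851663 200.80365173063907 [[-4.50855284e-03 -9.99989817e-01 -1.97624046e-04  1.39592062e+01]
 [ 9.93987736e-01 -4.50311192e-03  1.09398821e-01 -4.42578301e+02]
 [-1.09398597e-01  2.96794486e-04  9.93997917e-01 -1.14536074e+03]
 [ 0.00000000e+00  0.00000000e+00  0.00000000e+00  1.00000000e+00]] ['img', 'fx', 'fy', 'cx', 'cy', 'world_to_cam']
0.1 [176.83479846 494.08461314 230.78395017] [-2.30714743e-04  1.71044501e-01  9.85263126e-01 -5.45567342e-04] [-0.34885335  0.29738938 -0.23059708] 0.9987802891804759
```

View pics/scene0.png

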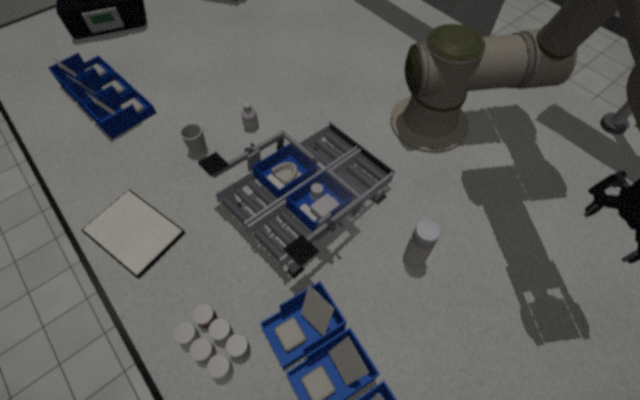

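View pics/top0.png

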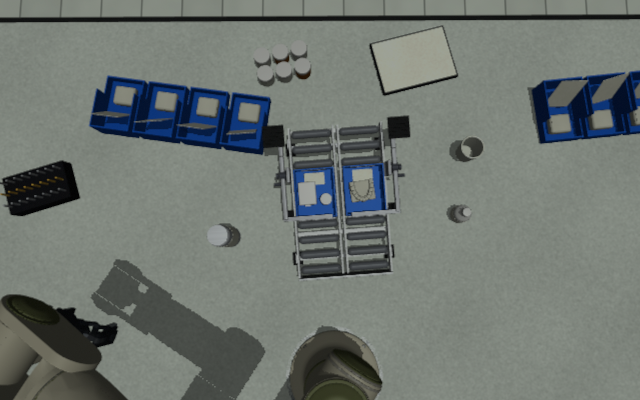

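The jaw tray (teeth at about (363,187) in the top view) is in the right lane. Its pad is the dark square at (398,127) in top and (214,163) in scene; the other pad is at (275,136) and (301,250). The pot and bottle are to the right, at (470,148) and (461,213). Next I'll measure both pads in two views.

```bash
cat > h.py <<'E'
import numpy as np,cv2
def ray(c,u,v):
    W=c["world_to_cam"];R=W[:3,:3];o=-R.T@W[:3,3]
    d=R.T@np.array([(u-c["cx"])/c["fx"],-(v-c["cy"])/c["fy"],-1.]);return o,d/np.linalg.norm(d)
def tri(rs):
    A=sum(np.eye(3)-np.outer(d,d) for o,d in rs);b=sum((np.eye(3)-np.outer(d,d))@o for o,d in rs)
    p=np.linalg.solve(A,b);return p,[np.linalg.norm(np.cross(p-o,d)) for o,d in rs]
def plane(r,z): o,d=r;return o+d*(z-o[2])/d[2]
def proj(c,p):
    q=c["world_to_cam"][:3,:3]@p+c["world_to_cam"][:3,3];return c["cx"]-c["fx"]*q[0]/q[2],c["cy"]+c["fy"]*q[1]/q[2]
E
python3 - <<'E'
import pickle,cv2,numpy as np
from h import *
d=pickle.load(open("c0.pkl","rb"))
def blob(n,u,v,r=22):
    im=d[n]["img"][v-r:v+r,u-r:u+r].max(2);m=(im<45).astype(np.uint8)
    k,l,s,c=cv2.connectedComponentsWithStats(m)
    i=1+np.argmax(s[1:,4]);ys,xs=np.nonzero(l==i)
    rc=cv2.minAreaRect(np.c_[xs,ys].astype(np.float32));print(n,s[i],c[i]+[u-r,v-r],rc)
    return c[i]+[u-r,v-r]
P={}
for nm,t,s in(("R",(398,127),(214,163)),("L",(275,136),(301,250))):
    a=blob("top",*t);b=blob("scene",*s)
    ra=ray(d["top"],*a);P[nm]=tri([ra,ray(d["scene"],*b)])
    print(nm,P[nm],"z160:",plane(ra,158))
e=plane(ray(d["top"],398,127),158)
z=[cv2.resize(d[n]["img"][v-50:v+50,u-65:u+65],None,fx=4,fy=4,interpolation=2) for n,u,v in(("top",400,150),("scene",230,160))]
cv2.imwrite("pics/z.png",np.clip(np.vstack(z)[:, :].astype(float)*1.6,0,255).astype(np.uint8)[:800])
cv2.imwrite("pics/z.png",cv2.resize(cv2.imread("pics/z.png"),(390,600)))
E
```

```text
top [ 12  11  22  24 433] [398.13394919 126.99076212] ((22.147056579589844, 22.411766052246094), (21.858503341674805, 20.938146591186523), 85.60128784179688)
scene [  7  12  32  23 392] [213.60204082 164.18367347] ((22.000001907348633, 22.999998092651367), (25.455841064453125, 19.798988342285156), 45.0)
R (array([ 601.48768052, -153.09439087,  150.58422181]), [np.float64(1.5033507566376114), np.float64(1.5033507566376605)]) z160: [ 600.68277445 -152.85804689  158.        ]
top [  9  11  22  23 461] [272.11930586 136.23644252] ((19.5, 22.0), (22.0, 21.0), 90.0)
scene [  5   7  35  37 628] [300.66719745 251.10987261] ((19.75, 24.75), (28.991374969482422, 31.11269760131836), 45.0)
L (array([581.31811353, 142.53671021, 151.35693977]), [np.float64(0.4620290344738476), np.float64(0.46202903447392707)]) z160: [579.94300254 141.38460803 158.        ]
```

View pics/z.png

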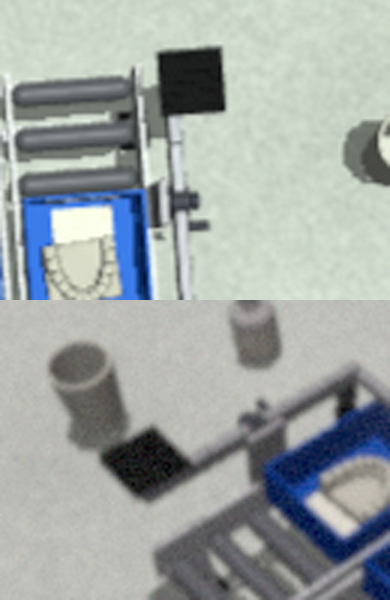

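The right pad measures about (601, -153, 158). The pads are 295 mm apart (294 expected), and rack yaw is about 0.07 rad. I'll move over with the fingers shut, above everything.

>>> {"fn": "play_rows", "kwargs": {"plan": [[21, -33, 5, 0, 0, 0, -1], [21, -33, 5, 0, 0, 0, -1], [21, -33, 0, 0, 0, 0, -1], [21, -33, 0, 0, 0, 0, -1], [21, -33, 0, 0, 0, 0, -1]]}}

```text
time_s: 0.52
eef_pos: [280.2, 326.3, 238.6]
ee_rot: [-0.002, 0.165, 0.986, -0.002]
force: [0.9, -0.1, 0.6]
grip_width: 0.301
```

>>> {"fn": "play_rows", "kwargs": {"plan": [[21, -33, 0, 0, 0, 0, -1], [21, -33, 0, 0, 0, 0, -1], [21, -33, 0, 0, 0, 0, -1], [21, -33, 0, 0, 0, 0, -1], [21, -33, 0, 0, 0, 0, -1]]}}

```text
time_s: 0.93
eef_pos: [387.1, 152.2, 238.3]
ee_rot: [-0.002, 0.165, 0.986, -0.002]
force: [1.1, 0.4, 0.2]
grip_width: -0.002
```

>>> {"fn": "play_rows", "kwargs": {"plan": [[21, -33, 0, 0, 0, 0, -1], [21, -33, 0, 0, 0, 0, -1], [21, -33, 0, 0, 0, 0, -1], [21, -33, 0, 0, 0, 0, -1], [21, -33, 0, 0, 0, 0, -1]]}}

```text
time_s: 1.35
eef_pos: [494.6, -22.9, 237.7]
ee_rot: [-0.002, 0.166, 0.986, -0.002]
force: [0.4, 0.1, 0.4]
grip_width: -0.002
```

>>> {"fn": "play_rows", "kwargs": {"plan": [[26, -32, 0, 0, 0, 0, -1], [26, -32, 0, 0, 0, 0, -1], [26, -32, 0, 0, 0, 0, -1], [24, -30, 0, 0, 0, 0, -1], [0, 0, 0, 0, 0, 0, -1]]}}

```text
time_s: 1.77
eef_pos: [598.1, -158.6, 233.8]
ee_rot: [-0.004, 0.169, 0.986, -0.001]
force: [-0.1, 1.0, -0.9]
grip_width: 0.002
```

>>> {"fn": "play_rows", "kwargs": {"plan": [[1, 4, -20, 0, 0, 0, -1], [1, 1, -20, 0, 0, 0, -1], [0, 0, -8, 0, 0, 0, -1], [0, 0, 0, 0, 0, 0, -1]]}}

```text
time_s: 2.1
eef_pos: [600.4, -155.7, 181.7]
ee_rot: [-0.006, 0.17, 0.985, -0.001]
force: [-0.0, -0.1, 1.2]
grip_width: -0.002
```

Run:
```python
from rig import sense, optics
from h import *
p=np.array(sense()["eef_pos"]);print(p)
o=[]
for n in("scene","top"):
    c=optics.capture(n);u,v=map(int,proj(c,p));print(n,u,v)
    o.append(cv2.resize(c["img"][v-50:v+50,u-65:u+65],(520,400),interpolation=2))
w=optics.capture("wrist")
cv2.imwrite("pics/a.png",cv2.resize(np.clip(np.hstack(o)*1.5,0,255).astype(np.uint8),(800,308)))
```

```text
[ 600.39020148 -155.69098563  181.73048174]
scene 209 154
top 400 124
```

View pics/a.png

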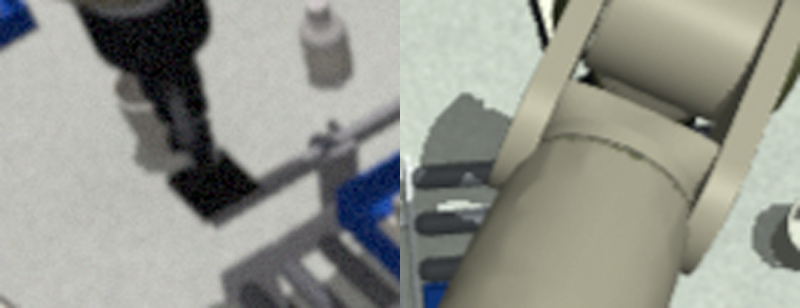

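The scene crop shows the shut fingertips just above the right pad, clear of the bar, pot and bottle. I'll lower onto it.

>>> {"fn": "play_rows", "kwargs": {"plan": [[1, 2, -10, 0, 0, 0, -1], [0, 0, -8, 0, 0, 0, -1], [0, 0, -5, 0, 0, 0, -1], [0, 0, -5, 0, 0, 0, -1], [0, 0, -5, 0, 0, 0, -1]]}}

```text
time_s: 2.67
eef_pos: [604.9, -153.9, 154.3]
ee_rot: [0.002, 0.17, 0.985, -0.003]
force: [2.3, 0.3, 5.8]
grip_width: -0.001
```

>>> {"fn": "play_rows", "kwargs": {"plan": [[0, 0, -8, 0, 0, 0, -1], [0, 0, -8, 0, 0, 0, -1], [0, 0, -8, 0, 0, 0, -1], [0, 0, -7, 0, 0, 0, -1], [0, 0, -4, 0, 0, 0, -1]]}}

```text
time_s: 3.08
eef_pos: [608.0, -153.8, 122.2]
ee_rot: [0.008, 0.17, 0.985, -0.003]
force: [-2.8, 0.2, 7.6]
grip_width: -0.0
```

>>> {"fn": "play_rows", "kwargs": {"plan": [[-1, 0, -1, 0, 0, 0, -1], [-1, 0, 0, 0, 0, 0, -1], [0, 0, 0, 0, 0, 0, -1], [0, 0, 0, 0, 0, 0, -1], [0, 0, 0, 0, 0, 0, -1]]}}

```text
time_s: 3.5
eef_pos: [608.5, -154.0, 124.4]
ee_rot: [0.013, 0.169, 0.985, -0.004]
force: [-2.3, 1.9, 6.4]
grip_width: 0.0
```

>>> {"fn": "play_rows", "kwargs": {"plan": [[0, 0, 0, 0, 0, 0, -1], [0, 0, 0, 0, 0, 0, -1], [0, 0, 0, 0, 0, 0, -1], [0, 0, 0, 0, 0, 0, -1], [0, 0, 0, 0, 0, 0, -1]]}}

```text
time_s: 3.92
eef_pos: [608.6, -154.0, 127.5]
ee_rot: [0.014, 0.169, 0.985, -0.004]
force: [-1.0, 1.0, 7.1]
grip_width: -0.003
```

>>> {"fn": "play_rows", "kwargs": {"plan": [[0, 0, 0, 0, 0, 0, -1], [0, 0, 0, 0, 0, 0, -1], [0, 0, 0, 0, 0, 0, -1], [0, 0, 0, 0, 0, 0, -1], [0, 0, 0, 0, 0, 0, -1]]}}

```text
time_s: 4.33
eef_pos: [608.6, -154.0, 130.5]
ee_rot: [0.015, 0.169, 0.985, -0.005]
force: [-1.5, 0.8, 5.9]
grip_width: 0.0
```

Run:
```python
from rig import optics
from h import *
c=optics.capture("scene")
cv2.imwrite("pics/b.png",cv2.resize(np.clip(c["img"][90:290,170:430]*1.5,0,255).astype(np.uint8),(780,600),interpolation=2))
```

```text
(no output)
```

View pics/b.png

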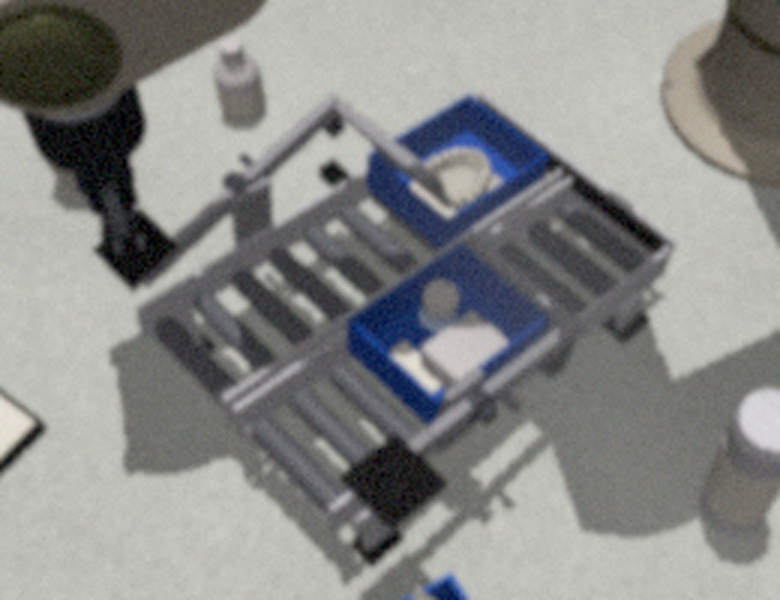

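The tray has run down and the gate is up. The arm sags upward slowly, so I'll press back down a little and check the tray's position numerically.

>>> {"fn": "play_rows", "kwargs": {"plan": [[0, 0, -4, 0, 0, 0, -1], [0, 0, -4, 0, 0, 0, -1], [0, 0, -1, 0, 0, 0, -1], [0, 0, -0.6, 0, 0, 0, -1], [0, 0, -0.6, 0, 0, 0, -1]]}}

```text
time_s: 4.8
eef_pos: [609.0, -154.2, 123.3]
ee_rot: [0.017, 0.169, 0.985, -0.006]
force: [-1.9, 1.2, 6.5]
grip_width: 0.001
```

>>> {"fn": "play_rows", "kwargs": {"plan": [[0, 0, -0.6, 0, 0, 0, -1], [0, 0, -0.6, 0, 0, 0, -1], [0, 0, -0.6, 0, 0, 0, -1], [0, 0, -0.6, 0, 0, 0, -1], [0, 0, -0.6, 0, 0, 0, -1]]}}

```text
time_s: 5.22
eef_pos: [609.0, -154.2, 123.4]
ee_rot: [0.018, 0.168, 0.986, -0.006]
force: [-2.2, 1.1, 6.9]
grip_width: -0.001
```

Run:
```python
from rig import optics
from h import *
import pickle
d=pickle.load(open("c0.pkl","rb"))
x=np.array([.9975,.07]);y=np.array([-.07,.9975]);o=np.array([591,-5])-170*x
def tr(c,yr,ztop):
    # blue pixels -> rack frame at rim height
    b=c["img"].astype(int);v,u=np.nonzero((b[...,0]>b[...,2]*2)&(b[...,0]-b[...,2]>40))
    q=np.array([(lambda p:[(p[:2]-o)@x,(p[:2]-o)@y])(plane(ray(c,a,e),ztop)) for a,e in zip(u,v)])
    s=q[(abs(q[:,1]-yr)<30)&(abs(q[:,0])<185)]
    print(yr,ztop,len(s),np.percentile(s[:,0],[.5,2,98,99.5]).round(1))
t=optics.capture("top");cs=optics.capture("scene")
print("before top");tr(d["top"],-60,110);tr(d["top"],60,110)
print("now top");tr(t,-60,90);tr(t,60,110)
print("before scene");tr(d["scene"],-60,110);tr(d["scene"],60,110)
print("now scene");tr(cs,-60,90);tr(cs,60,110)
cv2.imwrite("pics/c.png",cv2.resize(np.clip(t["img"][100:300,240:440]*1.3,0,255).astype(np.uint8),(600,600),interpolation=2))
```

```text
before top
-60 110 420 [-16.5 -15.9  96.6  97.5]
60 110 495 [-16.4 -15.6  96.5  97.2]
now topTraceback (most recent call last):
  File "<stdin>", line 14, in <module>
  File "<stdin>", line 11, in tr
    return _quantile_unchecked(
        a, q, axis, out, overwrite_input, method, keepdims, weights)
    return _ureduce(a,
                    func=_quantile_ureduce_func,
    ...<5 lines>...
                    overwrite_input=overwrite_input,
                    method=method)
    r = func(a, **kwargs)
    result = _quantile(arr,
                       quantiles=q,
    ...<2 lines>...
                       out=out,
                       weights=wgt)
    slices_having_nans = np.isnan(arr[-1, ...])
                                  ~~~^^^^^^^^^
IndexError: index -1 is out of bounds for axis 0 with size 0
```

Top view is occluded by the arm, so I'll use the scene view instead.

```bash
cat >> h.py <<'E'
X=np.array([.9975,.07]);Y=np.array([-.07,.9975]);O=np.array([591,-5])-170*X
def tr(c,yr,zr):
    b=c["img"].astype(int);v,u=np.nonzero((b[...,0]>b[...,2]*1.7)&(b[...,0]-b[...,2]>25))
    q=np.array([(lambda p:[(p[:2]-O)@X,(p[:2]-O)@Y])(plane(ray(c,a,e),zr)) for a,e in zip(u,v)])
    s=q[(abs(q[:,1]-yr)<55)&(abs(q[:,0])<185)]
    print(yr,zr,len(s),np.percentile(s,[.5,2,98,99.5],axis=0).round(0).T.tolist() if len(s) else "")
E
python3 - <<'E'
from rig import optics,sense
from h import *
import pickle
d=pickle.load(open("c0.pkl","rb"));c=optics.capture("scene")
print("before");tr(d["scene"],-60,110);tr(d["scene"],60,110)
print("now");tr(c,-60,92);tr(c,60,110)
print(sense()["eef_pos"],sense()["force"])
E
```

```text
before
-60 110 1207 [[-16.0, -15.0, 107.0, 109.0], [-111.0, -107.0, -6.0, -5.0]]
60 110 973 [[-15.0, -11.0, 108.0, 109.0], [12.0, 14.0, 112.0, 113.0]]
now
-60 92 895 [[-156.0, -154.0, -28.0, -27.0], [-104.0, -102.0, -6.0, -5.0]]
60 110 1109 [[-130.0, -116.0, 108.0, 109.0], [5.0, 7.0, 113.0, 114.0]]
[ 608.97222624 -154.16739272  123.38068304] [-1.76569447  0.76166222  7.43518882]
```

Tray shift is about 140 mm (142 expected) and matches the end stop at the 2–3 mm measuring level; the other tray hasn't moved. I'll release.

>>> {"fn": "play_rows", "kwargs": {"plan": [[0, 0, 6, 0, 0, 0, -1], [-1, 0, 8, 0, 0, 0, -1], [-1, 0, 8, 0, 0, 0, -1], [-1, 0, 10, 0, 0, 0, -1], [0, 0, 10, 0, 0, 0, -1]]}}

```text
time_s: 5.78
eef_pos: [605.6, -154.2, 168.5]
ee_rot: [0.018, 0.168, 0.986, -0.007]
force: [0.4, 0.8, -0.7]
grip_width: 0.003
```

>>> {"fn": "play_rows", "kwargs": {"plan": [[0, 0, 20, 0, 0, 0, -1], [0, 0, 30, 0, 0, 0, -1], [0, 0, 30, 0, 0, 0, -1], [0, 0, 10, 0, 0, 0, -1], [0, 0, 0, 0, 0, 0, -1]]}}

```text
time_s: 6.2
eef_pos: [603.9, -153.8, 265.4]
ee_rot: [0.017, 0.169, 0.986, -0.006]
force: [1.1, -1.1, -0.0]
grip_width: -0.001
```

>>> {"fn": "play_rows", "kwargs": {"plan": [[0, 0, 0, 0, 0, 0, -1], [0, 0, 0, 0, 0, 0, -1], [0, 0, 0, 0, 0, 0, -1], [0, 0, 0, 0, 0, 0, -1], [0, 0, 0, 0, 0, 0, -1]]}}

```text
time_s: 6.62
eef_pos: [602.8, -153.4, 262.1]
ee_rot: [0.014, 0.169, 0.986, -0.006]
force: [-0.1, -0.1, -0.2]
grip_width: -0.001
```

Run:
```python
from rig import optics
from h import *
c=optics.capture("scene");tr(c,-60,92);tr(c,60,110)
cv2.imwrite("pics/d.png",cv2.resize(np.clip(c["img"][90:290,170:430]*1.5,0,255).astype(np.uint8),(780,600),interpolation=2))
```

```text
-60 92 803 [[-155.0, -154.0, -41.0, -33.0], [-107.0, -104.0, -6.0, -5.0]]
60 110 1126 [[-130.0, -113.0, 108.0, 109.0], [6.0, 7.0, 113.0, 114.0]]
```

View pics/d.png

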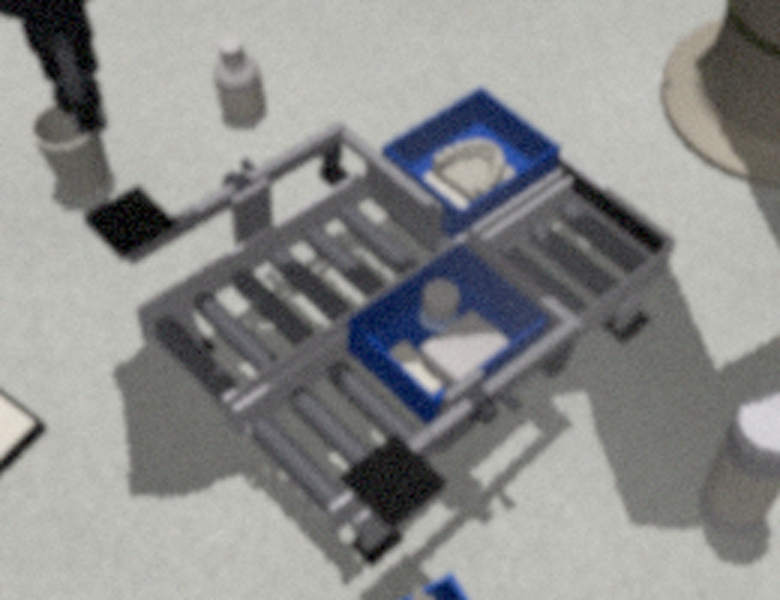

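Gate shut, pad up, both trays in place. For a firmer end-stop check I'll swing the arm aside to free the top view.

>>> {"fn": "play_rows", "kwargs": {"plan": [[-15, -36, 0, 0, 0, 0, -1], [-15, -36, 0, 0, 0, 0, -1], [-15, -36, 0, 0, 0, 0, -1], [-15, -36, 0, 0, 0, 0, -1], [-15, -36, 0, 0, 0, 0, -1]]}}

```text
time_s: 7.08
eef_pos: [526.8, -331.7, 259.7]
ee_rot: [0.013, 0.162, 0.987, -0.004]
force: [1.0, -0.4, -0.1]
grip_width: 0.002
```

>>> {"fn": "play_rows", "kwargs": {"plan": [[-25, -30, 0, 0, 0, 0, -1], [-25, -30, 0, 0, 0, 0, -1], [-25, -30, 0, 0, 0, 0, -1], [-25, -30, 0, 0, 0, 0, -1], [0, 0, 0, 0, 0, 0, -1]]}}

```text
time_s: 7.5
eef_pos: [417.3, -462.3, 256.3]
ee_rot: [0.011, 0.165, 0.986, -0.003]
force: [0.1, -0.0, -0.3]
grip_width: 0.002
```

Run:
```python
from rig import optics
from h import *
import pickle
d=pickle.load(open("c0.pkl","rb"))
c=optics.capture("top")
tr(d["top"],-60,110);tr(d["top"],60,110);tr(c,-60,92);tr(c,60,110)
cv2.imwrite("pics/e.png",cv2.resize(np.clip(c["img"][100:300,240:500]*1.2,0,255).astype(np.uint8),(780,600),interpolation=2))
```

```text
-60 110 1203 [[-22.0, -16.0, 96.0, 98.0], [-111.0, -109.0, -13.0, -12.0]]
60 110 1165 [[-21.0, -16.0, 96.0, 97.0], [9.0, 10.0, 106.0, 107.0]]
-60 92 0 
60 110 1165 [[-21.0, -16.0, 96.0, 97.0], [9.0, 10.0, 106.0, 107.0]]
```

View pics/e.png

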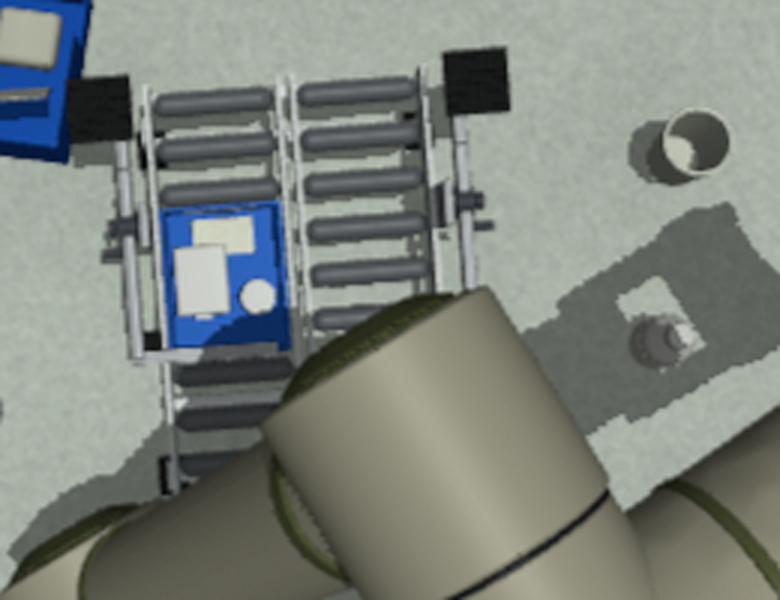

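The other tray, both pads and the bystanders are unchanged, but the elbow still hides the bay. I'll swing further round.

>>> {"fn": "play_rows", "kwargs": {"plan": [[-36, -15, 0, 0, 0, 0, -1], [-36, -15, 0, 0, 0, 0, -1], [-36, -10, 0, 0, 0, 0, -1], [-36, -5, 0, 0, 0, 0, -1], [-36, 0, 0, 0, 0, 0, -1]]}}

```text
time_s: 7.97
eef_pos: [241.3, -502.1, 253.5]
ee_rot: [0.011, 0.159, 0.987, -0.0]
force: [-0.3, -0.0, 0.1]
grip_width: 0.003
```

>>> {"fn": "play_rows", "kwargs": {"plan": [[-36, 0, 0, 0, 0, 0, -1], [-36, 0, 0, 0, 0, 0, -1], [-36, 0, 0, 0, 0, 0, -1], [-36, 0, 0, 0, 0, 0, -1], [-36, 0, 0, 0, 0, 0, -1]]}}

```text
time_s: 8.38
eef_pos: [75.0, -500.2, 252.8]
ee_rot: [0.002, 0.174, 0.985, -0.0]
force: [-0.3, 0.1, 0.5]
grip_width: 0.0
```

Run:
```python
from rig import optics
from h import *
c=optics.capture("top")
tr(c,-60,92);tr(c,60,110)
cv2.imwrite("pics/f.png",cv2.resize(np.clip(c["img"][100:300,240:500]*1.2,0,255).astype(np.uint8),(780,600),interpolation=2))
```

```text
-60 92 930 [[-164.0, -161.0, -45.0, -44.0], [-110.0, -110.0, -13.0, -12.0]]
60 110 1165 [[-21.0, -16.0, 96.0, 97.0], [9.0, 10.0, 106.0, 107.0]]
```

View pics/f.png

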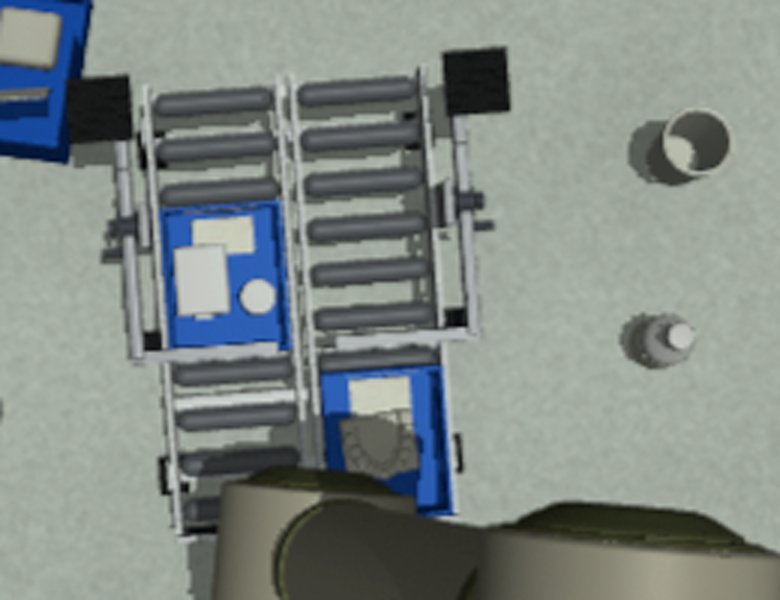

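Now the top view shows the model tray home: its uphill edge shifted exactly 142 mm (97 → -45). The other tray is unmoved. However, the scene frames suggest that while the pad was held the tray may still have been about 5-8 mm higher up. Step 2 may therefore not have been met. A second press with the tray verifiably home is cheap and safe, and the time used is 8.4 s of 40 s.

>>> {"fn": "play_rows", "kwargs": {"plan": [[36, 0, 0, 0, 0, 0, -1], [36, 0, 0, 0, 0, 0, -1], [36, 0, 0, 0, 0, 0, -1], [36, 0, 0, 0, 0, 0, -1], [36, 0, 0, 0, 0, 0, -1]]}}

```text
time_s: 8.85
eef_pos: [257.5, -499.0, 252.6]
ee_rot: [0.001, 0.178, 0.984, -0.0]
force: [-0.3, 0.0, -1.0]
grip_width: 0.002
```

>>> {"fn": "play_rows", "kwargs": {"plan": [[36, 0, 0, 0, 0, 0, -1], [36, 5, 0, 0, 0, 0, -1], [36, 10, 0, 0, 0, 0, -1], [36, 15, 0, 0, 0, 0, -1], [30, 24, 0, 0, 0, 0, -1]]}}

```text
time_s: 9.27
eef_pos: [446.0, -439.3, 250.3]
ee_rot: [0.001, 0.174, 0.985, 0.001]
force: [-0.2, 0.2, 0.8]
grip_width: -0.001
```

>>> {"fn": "play_rows", "kwargs": {"plan": [[25, 30, 0, 0, 0, 0, -1], [25, 30, 0, 0, 0, 0, -1], [25, 30, 0, 0, 0, 0, -1], [25, 30, 0, 0, 0, 0, -1], [20, 30, 0, 0, 0, 0, -1]]}}

```text
time_s: 9.68
eef_pos: [574.9, -277.4, 247.6]
ee_rot: [0.0, 0.17, 0.986, 0.003]
force: [-0.1, -0.3, 0.1]
grip_width: -0.0
```

>>> {"fn": "play_rows", "kwargs": {"plan": [[8, 36, 0, 0, 0, 0, -1], [8, 36, 0, 0, 0, 0, -1], [7, 36, 0, 0, 0, 0, -1], [2, 12, 0, 0, 0, 0, -1], [0, 0, -5, 0, 0, 0, -1]]}}

```text
time_s: 10.1
eef_pos: [606.0, -137.3, 241.1]
ee_rot: [0.0, 0.161, 0.987, 0.005]
force: [1.1, -1.1, 0.7]
grip_width: -0.001
```

>>> {"fn": "play_rows", "kwargs": {"plan": [[-2, -14, -15, 0, 0, 0, -1], [0, -2, -20, 0, 0, 0, -1], [0, 0, -20, 0, 0, 0, -1], [0, 0, -4, 0, 0, 0, -1], [0, 0, 0, 0, 0, 0, -1]]}}

```text
time_s: 10.52
eef_pos: [603.9, -152.9, 178.1]
ee_rot: [0.0, 0.158, 0.987, 0.005]
force: [-0.9, -0.1, 0.8]
grip_width: -0.001
```

>>> {"fn": "play_rows", "kwargs": {"plan": [[0, 0, -10, 0, 0, 0, -1], [0, 0, -8, 0, 0, 0, -1], [0, 0, -6, 0, 0, 0, -1], [0, 0, -6, 0, 0, 0, -1], [0, 0, -6, 0, 0, 0, -1]]}}

```text
time_s: 10.93
eef_pos: [607.4, -154.3, 145.1]
ee_rot: [0.007, 0.158, 0.987, 0.004]
force: [2.1, 2.0, 6.7]
grip_width: 0.004
```

>>> {"fn": "play_rows", "kwargs": {"plan": [[0, 0, -6, 0, 0, 0, -1], [0, 0, -6, 0, 0, 0, -1], [0, 0, -6, 0, 0, 0, -1], [0, 0, -4, 0, 0, 0, -1], [0, 0, -1, 0, 0, 0, -1]]}}

```text
time_s: 11.35
eef_pos: [609.1, -154.3, 124.9]
ee_rot: [0.01, 0.158, 0.987, 0.004]
force: [-1.2, 1.4, 7.4]
grip_width: -0.001
```

>>> {"fn": "play_rows", "kwargs": {"plan": [[0, 0, -0.6, 0, 0, 0, -1], [0, 0, -0.6, 0, 0, 0, -1], [0, 0, -0.6, 0, 0, 0, -1], [0, 0, -0.6, 0, 0, 0, -1], [0, 0, -0.6, 0, 0, 0, -1]]}}

```text
time_s: 11.77
eef_pos: [609.8, -154.5, 125.8]
ee_rot: [0.012, 0.157, 0.987, 0.003]
force: [-1.9, 0.9, 6.3]
grip_width: 0.004
```

Run:
```python
from rig import optics
from h import *
c=optics.capture("scene");tr(c,-60,92);tr(c,60,110)
cv2.imwrite("pics/g.png",cv2.resize(np.clip(c["img"][90:290,170:430]*1.5,0,255).astype(np.uint8),(780,600),interpolation=2))
```

```text
-60 92 875 [[-156.0, -155.0, -28.0, -27.0], [-105.0, -102.0, -6.0, -5.0]]
60 110 1100 [[-128.0, -114.0, 108.0, 109.0], [6.0, 7.0, 113.0, 114.0]]
```

View pics/g.png

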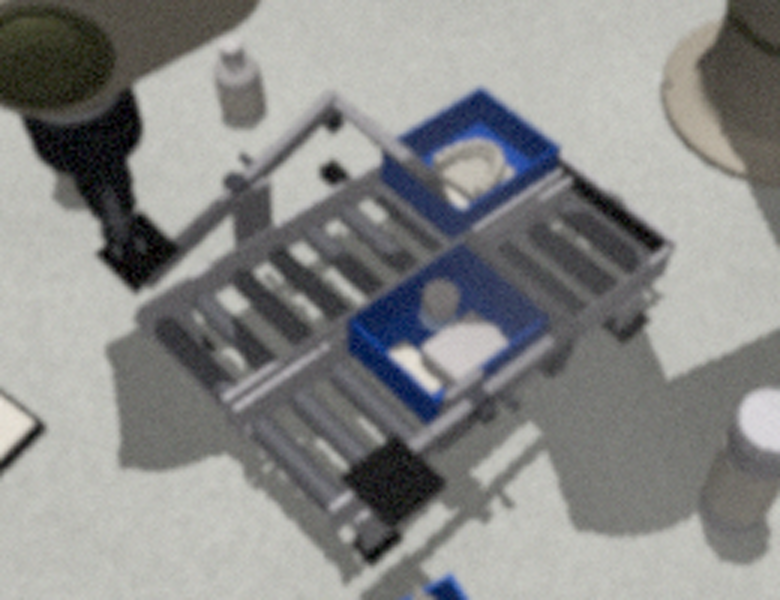

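With the pad held, the tray is at the end stop: corners at (480,90) and (558,150), as after release. The numbers match the first hold (-156/-28), so it had already been home then. I'll release and retreat.

>>> {"fn": "play_rows", "kwargs": {"plan": [[0, 0, 6, 0, 0, 0, -1], [-1, 0, 8, 0, 0, 0, -1], [-1, 0, 8, 0, 0, 0, -1], [-1, 0, 10, 0, 0, 0, -1], [0, 0, 10, 0, 0, 0, -1]]}}

```text
time_s: 12.23
eef_pos: [606.2, -154.7, 171.5]
ee_rot: [0.012, 0.157, 0.987, 0.002]
force: [0.3, -0.1, 0.5]
grip_width: -0.0
```

>>> {"fn": "play_rows", "kwargs": {"plan": [[0, 0, 20, 0, 0, 0, -1], [0, 0, 30, 0, 0, 0, -1], [0, 0, 30, 0, 0, 0, -1], [0, 0, 10, 0, 0, 0, -1], [0, 0, 0, 0, 0, 0, -1]]}}

```text
time_s: 12.65
eef_pos: [605.0, -154.6, 269.3]
ee_rot: [0.012, 0.157, 0.987, 0.002]
force: [0.5, 0.6, -0.8]
grip_width: 0.0
```

>>> {"fn": "play_rows", "kwargs": {"plan": [[0, 0, 0, 0, 0, 0, -1], [0, 0, 0, 0, 0, 0, -1], [0, 0, 0, 0, 0, 0, -1], [0, 0, 0, 0, 0, 0, -1], [0, 0, 0, 0, 0, 0, -1]]}}

```text
time_s: 13.07
eef_pos: [604.2, -154.3, 266.3]
ee_rot: [0.01, 0.157, 0.987, 0.003]
force: [0.2, 0.5, 1.2]
grip_width: 0.005
```

Run:
```python
from rig import optics
from h import *
c=optics.capture("scene");tr(c,-60,92);tr(c,60,110)
cv2.imwrite("pics/i.png",cv2.resize(np.clip(c["img"][90:290,170:430]*1.5,0,255).astype(np.uint8),(780,600),interpolation=2))
a=cv2.imread("pics/d.png");b=cv2.imread("pics/i.png")
print("diff to first release:",np.mean(cv2.absdiff(a,b)),np.mean(cv2.absdiff(a,b)[80:400,180:640]),np.mean(cv2.absdiff(cv2.imread("pics/g.png"),b)[80:400,180:640]))
```

```text
-60 92 802 [[-156.0, -154.0, -39.0, -32.0], [-106.0, -104.0, -6.0, -5.0]]
60 110 1122 [[-128.0, -112.0, 108.0, 109.0], [6.0, 7.0, 113.0, 114.0]]
diff to first release: 3.7145206552706553 3.5073029891304346 11.312133152173914
```

View pics/i.png

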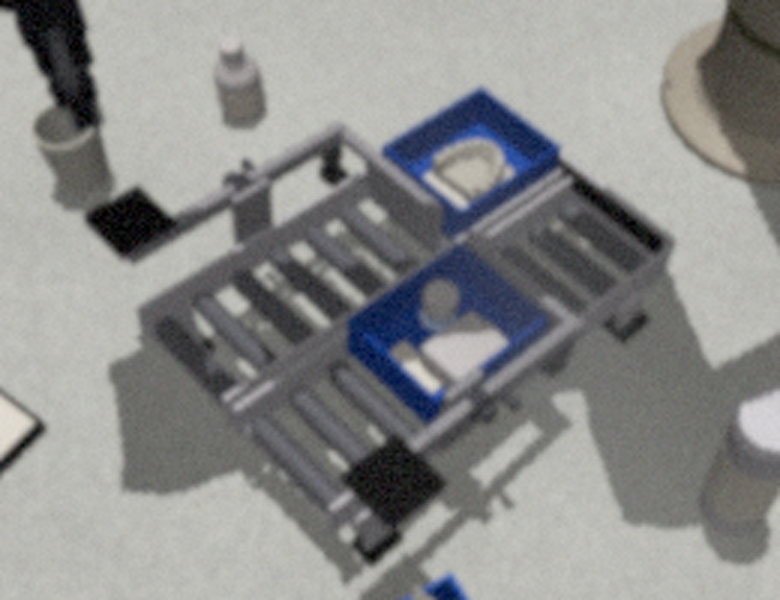

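The gate is shut, the pad is up at (130,222), the jaw tray is home with its model, and the other tray is unmoved. Handing in.

```bash
python3 -c "
from rig import ctrl
print(ctrl.finish_job())"
```

```text
the job is handed in; nothing more can be done
None
```

The tray with the jaw model was in the right lane. I sent it down to the end stop and handed the job in at about 13 s. I pressed the right pad about 35 mm down with shut fingers (around 7 N), held it while the tray ran down, then let go and backed off.

**Second press:** a picture during the first hold showed the tray a few mm short of its final place. I couldn't tell at that point whether it had settled before I let go. So I pressed and held the pad once more with the tray at the end stop, then released it again. The tray measured the same in both holds, so it had most likely arrived during the first.

**Last checks:**
- **Jaw tray:** between the two presses, the top view showed its uphill edge had moved 142 mm, exactly the distance expected. The scene view after the final release showed no change. The model is still in the tray.
- **Gates and pads:** both gates looked shut and both pads up.
- **Other tray:** it is unmoved behind its gate, with its box and jar still in it.
- **Bystanders:** the can, bottle and pot look unmoved. I judged this by eye and did not measure it.
- **Robot:** the fingers were well above the rack, touching nothing.

**Disagreement:** the scene view alone put the tray's downhill edge 2–3 mm short of the expected reading. That is within calibration and blur, and the top view did not show it.

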